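# Sort the goldsmith's bench tools into their sample-marked trays

### The job

Tidy the goldsmith's bench: put the two felt polishing wheels, the two steel punches and the wooden ring clamp each into the tray whose ledge carries a sample of the same kind. Everything must end up lying flat on the floor of its tray, nothing on top of anything else or on a rim. Leave the small jar and the white bottle standing where they are.

Things in the scene. Friction and masses are not known exactly. Their poses are not given: they have to be found in the camera images.
- buff_a: One of the two identical polishing wheels: cream hard-felt disc, 40 mm diameter, 14 mm thick, small dark centre hole, 25 g, lying flat loose on the bench. Origin at its centre (7 mm above what it lies on), z along its axis, upwards.
- buff_b: The other polishing wheel: cream hard-felt disc, 40 mm diameter, 14 mm thick, small dark centre hole, 25 g, lying flat loose on the bench. Origin at its centre (7 mm above what it lies on), z along its axis, upwards.
- punch_a: One of two identical pieces: a steel chasing punch, 70 mm long (x from -35 to +35 mm), a square 12 x 12 mm shank (x from -35 to +19 mm) with a thin brass band and a tapered nose at +x, 75 g, lying loose on the bench. Origin at the middle of its length, on its axis (6 mm above what it lies on); x along it to the nose, z up.
- punch_b: The other of the two: a steel chasing punch, 70 mm long (x from -35 to +35 mm), a square 12 x 12 mm shank (x from -35 to +19 mm) with a thin brass band and a tapered nose at +x, 75 g, lying loose on the bench. Origin at the middle of its length, on its axis (6 mm above what it lies on); x along it to the nose, z up.
- clamp: The wooden ring clamp: a pale wood bar with rounded edges, 115 mm long (x), 28 mm wide (y), 24 mm high (z), with a brass band round the middle (30 mm over the band) and dark leather ends, 70 g, lying loose on the bench. Origin at its centre (12 mm above what it lies on), x along it, z up.
- tray_buffs: Wheel tray: fixed open plywood tray, inside 104 (x) x 150 mm (y), walls and floor 5 mm thick, rim 18 mm high. Origin: centre of the inside, at table height; z up. Along its +x side, away from the robot, a 35 mm ledge (18 mm high, centre x = +74.5 mm) bears a fixed sample, a felt wheel like the loose ones (top at z = 32 mm), part of the tray.
- tray_punches: Punch tray: fixed open plywood tray, inside 104 (x) x 150 mm (y), walls and floor 5 mm thick, rim 18 mm high. Origin: centre of the inside, at table height; z up. Along its +x side, away from the robot, a 35 mm ledge (18 mm high, centre x = +74.5 mm) bears a fixed sample, a punch like the loose ones, along y (top at z = 30 mm), part of the tray.
- tray_clamp: Clamp tray: fixed open plywood tray, inside 104 (x) x 150 mm (y), walls and floor 5 mm thick, rim 18 mm high. Origin: centre of the inside, at table height; z up. Along its +x side, away from the robot, a 35 mm ledge (18 mm high, centre x = +74.5 mm) bears a fixed sample, a ring clamp like the loose one, along y (top at z = 42 mm), part of the tray.
- jar: A small closed jar of amber glass with a green lid, 40 mm diameter, 50 mm high, standing loose on the bench between two trays; to be left standing where it is. Origin at the centre of its underside, z up.
- bottle: A small closed white bottle with a paper label, 34 mm diameter, 70 mm high, standing loose on the bench between two trays; to be left standing where it is. Origin at the centre of its underside, z up.
There are look-alikes about, which are no part of the job. Leave any blue or pink look-alike of the buff_b alone.

How it is judged:
At the end, for the whole second after the job is handed in: Each thing is in its own kind's tray: its centre between the inner walls and at most 5 mm above its height when lying on the tray floor (not stacked, not on a rim); all at rest (under 20 mm/s) (x of buff_a in the frame of tray_buffs between -0.052 and 0.052 m and y of buff_a in the frame of tray_buffs between -0.075 and 0.075 m and z of each of buff_a, buff_b in the frame of tray_buffs below 0.017 m and linear speed of each of buff_a, buff_b, punch_a, punch_b, clamp below 0.02 m/s and x of buff_b in the frame of tray_buffs between -0.052 and 0.052 m and y of buff_b in the frame of tray_buffs between -0.075 and 0.075 m and x of punch_a in the frame of tray_punches between -0.052 and 0.052 m and y of punch_a in the frame of tray_punches between -0.075 and 0.075 m and z of each of punch_a, punch_b in the frame of tray_punches below 0.016 m and x of punch_b in the frame of tray_punches between -0.052 and 0.052 m and y of punch_b in the frame of tray_punches between -0.075 and 0.075 m and x of clamp in the frame of tray_clamp between -0.052 and 0.052 m and y of clamp in the frame of tray_clamp between -0.075 and 0.075 m and z of clamp in the frame of tray_clamp below 0.022 m); the robot touches nothing.
It fails at once if the jar is tipped or shifted by more than 30 mm (distance of jar from where it was at the start of the episode above 0.03 m or angle between jar's own z axis and vertical above 0.5 rad).
It fails at once if the bottle is tipped or shifted by more than 30 mm (distance of bottle from where it was at the start of the episode above 0.03 m or angle between bottle's own z axis and vertical above 0.5 rad).
It also fails if it takes over 122 s, if anything falls off the work surface, if the arm or the gripper's body presses on something with over 40 N, if the wrist force passes 120 N, or if a joint passes its speed limit or range.

### The arm

A 6-joint arm with a two-finger parallel gripper is mounted at the origin on the work surface. World frame = base frame: x ahead of the robot, y to its left, z up, the work surface at z = 0. Lengths are in m, angles in rad, forces in N, time in s.
With the tool pointing down it reaches from about 0.375 to 0.9 m from the base axis. Payload 3.1 kg.
Tool frame: the origin (TCP) lies midway between the tips of the shut fingers; the grasp point (between the pads) lies 19 mm behind it; z points along the fingers, y is the line along which they close (so a half turn about z gives the same grasp; the last joint's range is limited). The gripper opens to 87 mm and grips with 3 to 60 N. Pads are 19 mm wide; open, the fingers measure 117 mm over their backs; the gripper's body (75 mm by 190 mm) begins 51 mm behind the grasp point.
Start: joints at [-0.178, 0.527, 1.433, -0, 1.181, -0.178], TCP at [0.625, 0, 0.223] pointing down, gripper open.
Joint ranges: [-3.08, 3.08], [-0.75, 2.2], [0.22, 2.44], [-1.43, 4.57], [0, 2.65], [-2.85, 2.85]. Speed limits (rad/s): [2.79, 2.79, 3.14, 3.14, 3.14, 3.14].

### API

Orientations are given as a unit quaternion [x, y, z, w].
In Python, from rig import status, imaging, order gives the robot as it stands.
- The arm moves only by the tool arm_command, never from a script. Its argument "deltas" is one flat list of numbers, 5 for each row, row after row: the opening, from -1 (shut) to 1 (fully open), so that 0 is half open, then the shift along the tool's x, y, z in m, then the turn about the tool's z in rad. In form: [gripper, tx, ty, tz, roll, gripper, tx, ty, tz, roll, ...]. A call has 1 to 12 rows; each row shifts and turns the commanded pose from where the row before left it, along the tool's axes as they then stand; what a row does not reach is not made up. A row lasts 1/8 s, in which the tool goes at most 62.5 mm and 10.7 degrees, less where a joint would pass 70% of its speed; a pose out of reach is approached as far as the arm can. A call with a gripper value outside its range is refused whole. The fingers move at their own pace and stop on an object; "newtons" is the grip in N (left out, the last holds). Time passes only in rows, so rows that do not move let the fingers close. It gives the time, the measured TCP pose, the force, the opening and the grip force at its end, in the units of the state.
- status.get_obs(): the state, without advancing time (a new reading comes with each control period).
- imaging.camera(name): name is "scene" or "side" or "wrist"; returns (picture, depth): 420x560x3 uint8, red, green, blue; 420x560 float32, m along the optical axis (not along the pixel's ray), 0 where there is no reading.
- imaging.camera_params(name): a dict with "intrinsics" (3x3 intrinsics, pixels), "camera_from_world" (4x4, takes a point from world to camera coordinates). Camera axes: x right, y up, looking along -z (the intrinsics and any distortion apply to the point x, -y, -z); pixel columns grow to the right and rows downward; lengths in m; the calibration is good to about 2 mm. A picture is of the moment at which its call begins: read the wrist's pose just before it. camera_params takes no time and is no camera call; for the wrist camera it gives the pose at the moment of the call.
- order.hand_in(): hands the job in; it is judged then, once.
The state is a dict: "time": time; "q": joint angles; "joint_velocities": joint speeds; "joint_torque": joint torques, N m; "position": TCP position; "tool_rot": TCP orientation; "ft_force": force on the tool from outside, world axes, zero at the start; "moment": the same for the moment, N m; "grip_width": finger opening in m; "grip_force": force on a finger pad.
Only numpy, scipy, OpenCV 4.12 (cv2) and the standard library are available. Lean on these libraries where they do the work, as an engineer would, in place of code of your own. Each camera call takes 0.05 s, during which the arm holds its last target. There are 200 camera calls.

## Working session

There is one attempt and no reset: what is moved stays moved. The work goes in short steps, Python scripts to look and compute and a tool call to move; the robot and the scene stay as the last step left them, time stands still between calls to the robot, and variables do not carry over. Pictures are saved under pics/ and viewed, at most 14 in all, crops included, and the job is handed in when it is done.

Besides the shell and the picture viewer there is one more tool, called as name(argument=value, ...), one argument or row to a line, values as JSON. arm_command: Moves the arm, as the interface text tells. Its arguments: {"type":"object","properties":{"deltas":{"type":"array"},"newtons":{"type":"number"}},"required":["deltas"]}

```bash
mkdir -p pics; ls
python3 - <<'E'
from rig import status, imaging, order
import cv2,numpy as np
o=status.get_obs();print({k:np.round(v,3).tolist() for k,v in o.items()})
for n in ("scene","side","wrist"):
    p=imaging.camera_params(n);im,d=imaging.camera(n)
    np.savez(f"{n}0.npz",im=im,d=d,K=p["intrinsics"],T=p["camera_from_world"])
    print(n,[k for k in p],np.round(p["intrinsics"],1).tolist(),np.round(p["camera_from_world"],3).tolist())
    cv2.imwrite(f"pics/{n}0.png",im[:,:,::-1])
E
```

```text
pics
{'time': 0.0, 'q': [-0.178, 0.528, 1.434, 0.0, 1.181, -0.179], 'joint_velocities': [-0.001, 0.0, 0.001, -0.002, 0.002, 0.0], 'joint_torque': [-0.001, -44.005, -17.659, 0.063, 0.058, -0.0], 'position': [0.624, 0.0, 0.222], 'tool_rot': [0.707, 0.707, -0.001, -0.001], 'ft_force': [0.423, 0.541, 0.915], 'moment': [-0.052, 0.047, -0.038], 'grip_force': 0.0, 'grip_width': 0.087}
scene ['intrinsics', 'camera_from_world'] [[458.3, 0.0, 280.9], [0.0, 458.3, 215.6], [0.0, 0.0, 1.0]] [[0.756, 0.654, 0.014, -0.364], [-0.514, 0.581, 0.631, 0.181], [0.404, -0.484, 0.776, -1.172], [0.0, 0.0, 0.0, 1.0]]
side ['intrinsics', 'camera_from_world'] [[516.3, 0.0, 284.8], [0.0, 516.3, 207.1], [0.0, 0.0, 1.0]] [[-0.747, -0.665, 0.02, 0.39], [0.494, -0.533, 0.687, -0.247], [-0.446, 0.523, 0.726, -1.138], [0.0, 0.0, 0.0, 1.0]]
wrist ['intrinsics', 'camera_from_world'] [[372.5, 0.0, 282.2], [0.0, 372.5, 212.6], [0.0, 0.0, 1.0]] [[1.0, 0.001, -0.001, -0.623], [-0.001, 0.964, -0.265, 0.032], [0.001, 0.265, 0.964, -0.39], [0.0, 0.0, 0.0, 1.0]]
```

View pics/scene0.png

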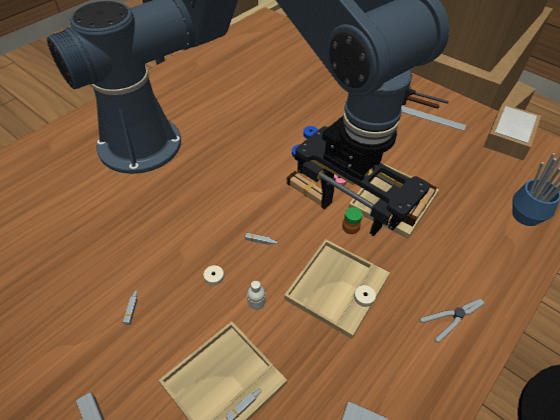

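View pics/side0.png

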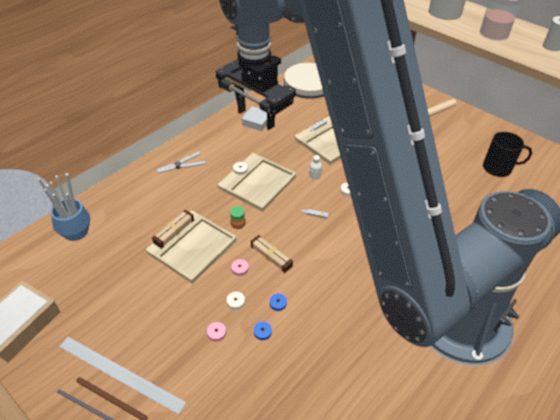

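View pics/wrist0.png

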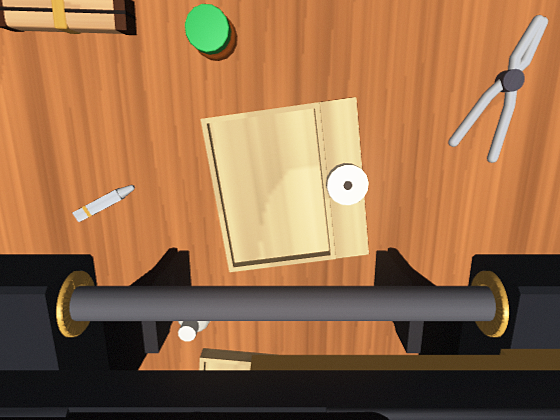

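The scene view shows the punch tray at (225,375), the wheel tray at (337,287), a loose wheel at (213,274), and punches at (261,239) and (130,308). The bottle is at (256,295) and the jar at (352,218). The side view shows the clamp tray at (192,245), the clamp at (271,253) and the second cream wheel at (235,300), near pink and blue look-alikes. The wrist view shows the wheel tray, the jar (208,30) and one punch (103,203).

```bash
cat > h.py <<'E'
import numpy as np,cv2
def load(n): 
    z=np.load(n); return z["im"],z["d"],z["K"],z["T"]
def snap(n,f):
    from rig import imaging
    p=imaging.camera_params(n);im,d=imaging.camera(n)
    np.savez(f,im=im,d=d,K=p["intrinsics"],T=p["camera_from_world"]);cv2.imwrite("pics/"+f[:-4]+".png",im[:,:,::-1])
    return im,d,p["intrinsics"],p["camera_from_world"]
def cloud(d,K,T):
    v,u=np.mgrid[:d.shape[0],:d.shape[1]]
    c=np.stack([(u-K[0,2])/K[0,0]*d,-(v-K[1,2])/K[1,1]*d,-d],-1)
    return (c-T[:3,3])@T[:3,:3]
def ray(u,v,z,K,T):          # pixel -> world point on the plane z
    R=T[:3,:3];o=-R.T@T[:3,3];r=R.T@np.array([(u-K[0,2])/K[0,0],-(v-K[1,2])/K[1,1],-1])
    return o+r*(z-o[2])/r[2]
def comps(im,d,K,T,lo=.004,hi=.08,area=40):
    X=cloud(d,K,T);x,y,z=X[...,0],X[...,1],X[...,2]
    m=((d>0)&(z>lo)&(z<hi)&(x>.3)&(x<.95)&(abs(y)<.6)).astype(np.uint8)
    n,L,s,c=cv2.connectedComponentsWithStats(m)
    for i in range(1,n):
        if s[i,4]<area: continue
        k=L==i;P=X[k];zt=np.percentile(P[:,2],90);Q=P[P[:,2]>zt-.004]
        (cx,cy),(w,h),a=cv2.minAreaRect((Q[:,:2]*1000).astype(np.float32))
        if w<h: w,h,a=h,w,a+90
        col=np.median(im[k],0).astype(int)
        print("px",c[i].astype(int),"ztop %.0f centre %.0f %.0f size %.0f %.0f ang %.0f"%(zt*1000,cx,cy,w,h,(a+90)%180-90),col,"mean",np.round(Q[:,:2].mean(0)*1000,0),"tab" ,s[i,4])
E
python3 -c "
from h import *
for n in ('scene','side','wrist'):
    print(n);comps(*load(n+'0.npz'))"
```

```text
scene
px [422 115] ztop 6 centre 488 589 size 73 30 ang 8 [157 165 166] mean [486. 587.] tab 87
px [310 132] ztop 18 centre 309 320 size 40 14 ang -88 [ 34  81 179] mean [308. 321.] tab 69
px [503 143] ztop 47 centre 708 597 size 87 18 ang 9 [78 62 42] mean [700. 594.] tab 622
px [293 149] ztop 17 centre 315 243 size 38 12 ang -70 [ 43  83 160] mean [316. 241.] tab 45
px [398 171] ztop 21 centre 554 342 size 72 7 ang 3 [168 143 103] mean [559. 343.] tab 61
px [305 187] ztop 27 centre 422 158 size 101 29 ang -1 [126  95  63] mean [419. 157.] tab 596
px [339 179] ztop 17 centre 462 229 size 34 18 ang 3 [214 121 143] mean [464. 230.] tab 67
px [380 183] ztop 9 centre 542 290 size 46 30 ang 4 [180 162 120] mean [542. 290.] tab 153
px [533 189] ztop 77 centre 830 433 size 51 26 ang -62 [68 76 77] mean [826. 433.] tab 110
px [415 213] ztop 45 centre 652 274 size 120 21 ang -85 [145 123  81] mean [655. 267.] tab 736
px [529 209] ztop 75 centre 841 410 size 77 41 ang 2 [43 64 83] mean [841. 402.] tab 972
px [548 196] ztop 77 centre 860 441 size 52 27 ang 88 [53 61 64] mean [858. 441.] tab 12
[... 2635 characters left out ...]
 226] mean [309. 321.] tab 143
wrist
px [68 15] ztop 25 centre 429 154 size 113 24 ang -1 [227 177 112] mean [432. 154.] tab 4301
px [210  31] ztop 51 centre 561 138 size 36 36 ang -78 [ 83 214 113] mean [561. 138.] tab 2199
px [505  87] ztop 14 centre 836 94 size 132 52 ang 69 [199 196 195] mean [836.  95.] tab 3197
px [291 183] ztop 19 centre 630 -4 size 161 152 ang -82 [236 213 158] mean [660.   6.] tab 20824
px [102 202] ztop 12 centre 437 -19 size 69 12 ang 27 [212 216 221] mean [435. -20.] tab 737
px [190 328] ztop 70 centre 532 -133 size 17 16 ang 88 [232 228 217] mean [ 532. -133.] tab 426
px [224 360] ztop 18 centre 557 -208 size 58 17 ang -4 [219 188 135] mean [ 555. -204.] tab 847
```

```bash
cat > go.py <<'E'
# go.py x y z(mm) angle_deg(of tool y): roll needed, then shift in the tool's axes after the roll, from where the arm stands
import sys,numpy as np
from rig import status
from scipy.spatial.transform import Rotation as R
def go(x,y,z,a,p=None,th=None):
    o=status.get_obs()
    if p is None:
        m=R.from_quat(o["tool_rot"]).as_matrix();p=np.array(o["position"])*1000;th=np.arctan2(m[1,1],m[0,1])
        print("t %.1f at"%o["time"],p.round(1),"ang %.1f"%np.degrees(th),"tilt %.3f"%m[2,2],"w %.4f"%o["grip_width"],"q6 %.2f"%o["q"][5],"F",np.round(o["ft_force"],1))
    ar=np.radians(a);roll=-((ar-th+np.pi/2)%np.pi-np.pi/2);th2=th-roll
    d=np.array([x,y,z])-p;c,s=np.cos(th2),np.sin(th2)
    print("roll %.3f  tx %.1f ty %.1f tz %.1f"%(roll,-s*d[0]+c*d[1],c*d[0]+s*d[1],-d[2]))
    return np.array([x,y,z]),th2
if __name__=="__main__":
    v=np.array(sys.argv[1:],float).reshape(-1,4);p=th=None
    for r in v: p,th=go(*r,p,th)
E
python3 go.py 428 -147 130 8   428 -147 6 8   428 -147 150 8
```

```text
t 0.1 at [6.245e+02 1.000e-01 2.218e+02] ang -0.0 tilt -1.000 w 0.0869 q6 -0.18 F [-0.  -1.1  0.1]
roll -0.140  tx -118.3 ty -215.0 tz 91.8
roll -0.000  tx 0.0 ty 0.0 tz 124.0
roll -0.000  tx 0.0 ty 0.0 tz -144.0
```

arm_command(
  deltas=[0.4,0,0,0,-0.14,0.4,-0.024,-0.043,0.014,0,0.4,-0.024,-0.043,0.014,0,0.4,-0.024,-0.043,0.014,0,0.4,-0.023,-0.043,0.014,0,0.4,-0.023,-0.043,0.014,0,0.4,0,0,0,0,0.4,0,0,0,0],
  newtons=15,
)

```text
time: 1.15
position: [0.4293, -0.1472, 0.1528]
tool_rot: [0.656, 0.755, 0.0, 0.001]
ft_force: [0.7, -0.1, -0.1]
grip_width: 0.0608
grip_force: 0.0
```

```bash
python3 go.py 428 -147 6 8 ; python3 -c "
from h import *
comps(*snap('wrist','w1.npz'))
print('side');comps(*snap('side','s1.npz'));print('scene');comps(*snap('scene','c1.npz'))"
```

```text
t 1.1 at [ 429.3 -147.2  152.8] ang 8.0 tilt -1.000 w 0.0608 q6 -0.72 F [ 0.7 -0.1 -0.1]
roll -0.001  tx 0.4 ty -1.3 tz 146.8
px [511  83] ztop 17 centre 595 -31 size 115 77 ang -82 [244 228 174] mean [573. -48.] tab 13581
px [315  38] ztop 13 centre 437 -19 size 69 12 ang 27 [233 234 236] mean [434. -21.] tab 1557
px [280 200] ztop 15 centre 426 -148 size 39 39 ang -81 [255 255 254] mean [ 427. -148.] tab 1782
px [413 207] ztop 70 centre 530 -133 size 17 17 ang 70 [221 216 205] mean [ 530. -133.] tab 2294
px [403 277] ztop 18 centre 542 -202 size 29 6 ang -7 [118  98  69] mean [ 543. -202.] tab 326
px [362 347] ztop 18 centre 523 -274 size 16 6 ang 87 [106  87  62] mean [ 522. -275.] tab 172
px [194 352] ztop 12 centre 365 -306 size 15 6 ang 11 [200 200 201] mean [ 365. -306.] tab 64
side
px [308  81] ztop 53 centre 815 -444 size 164 161 ang -48 [240 232 211] mean [ 816. -444.] tab 1496
px [256 118] ztop 31 centre 817 -198 size 70 70 ang -74 [201 205 205] mean [ 817. -197.] tab 487
px [321 145] ztop 36 centre 577 -218 size 230 33 ang -61 [206 195 165] mean [ 528. -130.] tab 1264
px 
[... 2502 characters left out ...]
mean [664.  -4.] tab 5535
px [212 274] ztop 17 centre 429 -147 size 39 39 ang 56 [221 215 187] mean [ 429. -147.] tab 316
px [255 295] ztop 70 centre 533 -133 size 16 15 ang -48 [134 129 119] mean [ 533. -133.] tab 415
px [129 308] ztop 14 centre 361 -300 size 66 14 ang -51 [153 154 149] mean [ 365. -303.] tab 242
px [452 316] ztop 16 centre 838 92 size 132 50 ang 69 [142 146 144] mean [837.  91.] tab 684
px [223 378] ztop 20 centre 595 -284 size 161 150 ang 84 [174 157 116] mean [ 624. -273.] tab 7034
px [ 88 407] ztop 28 centre 468 -463 size 53 30 ang -16 [141 149 149] mean [ 467. -460.] tab 523
px [359 413] ztop 32 centre 807 -171 size 74 29 ang 40 [148 156 156] mean [ 804. -180.] tab 488
```

View pics/w1.png

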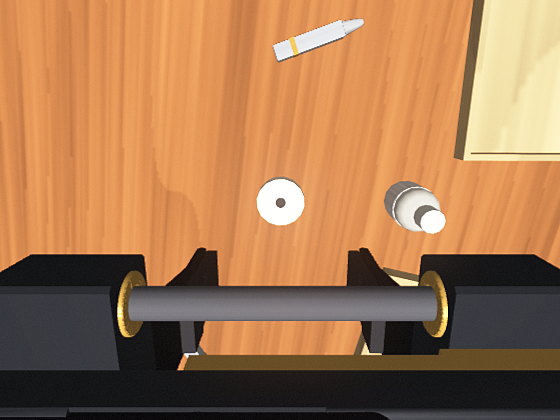

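The wheel sits at (280,200) in the wrist view, between the open fingers. Heights and positions agree across the views.

arm_command(
  deltas=[0.4,0,-0.0015,0.045,0,0.4,0,0,0.045,0,0.4,0,0,0.035,0,0.4,0,0,0.015,0,0.4,0,0,0.008,0,0.4,0,0,0,0,-0.3,0,0,0,0,-0.3,0,0,0,0,-0.3,0,0,0,0,-0.3,0,0,0,0],
  newtons=15,
)

```text
time: 2.55
position: [0.4274, -0.1472, 0.0051]
tool_rot: [0.656, 0.755, 0.0, 0.001]
ft_force: [0.3, 0.6, 5.7]
grip_width: 0.0395
grip_force: 15.0
```

```bash
python3 go.py 428 -147 150 8  613 -44 150 8 613 -44 10 8; python3 -c "
import numpy as np
for n,c,a in (('buffs',(630,-3.5),8),('punches',(595.5,-284),-6)):
    r=np.radians(a);o=np.array(c)-17.5*np.array([np.cos(r),np.sin(r)])
    for q in ((0,-34),(0,34),(-18,-28),(18,28)): print(n,q,o+[q[0]*np.cos(r)-q[1]*np.sin(r),q[0]*np.sin(r)+q[1]*np.cos(r)])
"
```

```text
t 2.5 at [ 427.4 -147.2    5.1] ang 8.0 tilt -1.000 w 0.0395 q6 -0.72 F [0.3 0.6 5.7]
roll 0.000  tx 0.2 ty 0.7 tz -144.9
roll -0.000  tx 76.3 ty 197.5 tz -0.0
roll -0.000  tx 0.0 ty 0.0 tz 140.0
buffs (0, -34) [617.40219423 -39.6046436 ]
buffs (0, 34) [607.93842336  27.73358507]
buffs (-18, -28) [598.74233039 -36.16815101]
buffs (18, 28) [626.59828721  24.29709248]
punches (0, -34) [ 574.54189908 -315.98449634]
punches (0, 34) [ 581.64983458 -248.35700745]
punches (-18, -28) [ 557.26767574 -308.13585262]
punches (18, 28) [ 598.92405792 -256.20565116]
```

arm_command(
  deltas=[-0.3,0,0,-0.045,0,-0.3,0,0,-0.05,0,-0.3,0,0,-0.05,0,-0.3,0.016,0.04,0,0,-0.3,0.016,0.041,0,0,-0.3,0.016,0.041,0,0,-0.3,0.016,0.041,0,0,-0.3,0.016,0.04,0,0,-0.3,0,0,0,0,-0.3,0,0,0,0],
)

```text
time: 3.8
position: [0.6155, -0.0394, 0.1489]
tool_rot: [0.656, 0.755, -0.001, -0.001]
ft_force: [0.0, 0.0, -0.3]
grip_width: 0.0394
grip_force: 15.0
```

```bash
python3 go.py 617 -40 12 8; python3 -c "
from h import *
comps(*snap('wrist','w2.npz'),area=150)"
```

```text
t 3.8 at [615.5 -39.4 148.9] ang 8.0 tilt -1.000 w 0.0394 q6 -0.38 F [ 0.   0.  -0.3]
roll 0.001  tx -0.8 ty 1.4 tz 136.9
px [312 147] ztop 19 centre 630 -4 size 161 151 ang -82 [240 222 166] mean [661.  13.] tab 33407
px [537 112] ztop 12 centre 802 59 size 47 10 ang 57 [209 208 208] mean [801.  58.] tab 796
px [ 66 146] ztop 12 centre 437 -19 size 69 12 ang 27 [219 223 227] mean [435. -20.] tab 1317
```

arm_command(
  deltas=[-0.3,0,0.0015,0.045,0,-0.3,0,0,0.045,0,-0.3,0,0,0.033,0,-0.3,0,0,0.01,0,-0.3,0,0,0.004,0,-0.3,0,0,0,0,0.2,0,0,0,0,0.2,0,0,0,0,0.2,0,0,0,0],
)

```text
time: 4.97
position: [0.6187, -0.0393, 0.0131]
tool_rot: [0.656, 0.755, 0.0, 0.0]
ft_force: [0.0, -0.6, 1.0]
grip_width: 0.0513
grip_force: 0.0
```

arm_command(
  deltas=[0.2,0,0,-0.03,0,0.2,0,0,-0.055,0,0.4,0,0,-0.055,0,0.4,0.047,-0.021,0,0,0.4,0.047,-0.021,0,0,0.4,0.047,-0.021,0,0,0.4,0.047,-0.021,0,0,0.4,0.047,-0.021,0,0,0.4,0.047,-0.021,0,0,0.4,0.046,-0.021,0,0,0.4,0.046,-0.021,0,0,0.4,0,0,0,0],
)

```text
time: 6.48
position: [0.3974, 0.3099, 0.1527]
tool_rot: [0.654, 0.757, -0.0, -0.0]
ft_force: [-0.1, -1.5, -0.2]
grip_width: 0.061
grip_force: 0.0
```

```bash
python3 -c "
from h import *
comps(*snap('wrist','w3.npz'),area=150)"; python3 go.py 398.5 307 4 8
```

```text
px [266  98] ztop 15 centre 373 388 size 39 39 ang 15 [255 237 251] mean [372. 389.] tab 2118
px [179 171] ztop 15 centre 311 321 size 39 22 ang 90 [ 89 161 253] mean [309. 321.] tab 1142
px [283 203] ztop 15 centre 398 307 size 40 38 ang -82 [255 255 254] mean [398. 307.] tab 1771
px [483 222] ztop 18 centre 571 302 size 121 89 ang 6 [244 228 173] mean [572. 319.] tab 9730
px [186 251] ztop 14 centre 320 252 size 39 22 ang 44 [ 73 140 250] mean [319. 251.] tab 844
px [332 276] ztop 14 centre 449 247 size 28 15 ang 9 [255 212 241] mean [451. 247.] tab 520
px [277 347] ztop 23 centre 404 173 size 68 10 ang 6 [111  80  54] mean [393. 171.] tab 1480
t 6.5 at [398.8 308.7 152.7] ang 8.2 tilt -1.000 w 0.0611 q6 0.29 F [-0.  -0.5 -0.4]
roll 0.004  tx -1.6 ty -0.5 tz 148.7
```

View pics/w3.png

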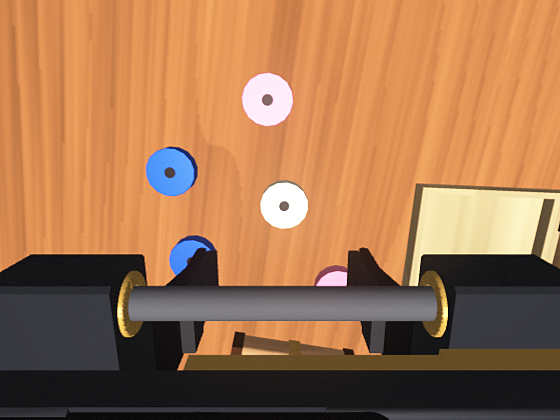

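The cream wheel is at (283,203), with a pink look-alike at (267,99) and blue ones at (171,171) and (190,255). There is clearance on both sides.

arm_command(
  deltas=[0.4,-0.0016,0,0.045,0,0.4,0,0,0.045,0,0.4,0,0,0.035,0,0.4,0,0,0.015,0,0.4,0,0,0.008,0,0.4,0,0,0,0,-0.3,0,0,0,0,-0.3,0,0,0,0,-0.3,0,0,0,0,-0.3,0,0,0,0],
)

```text
time: 7.78
position: [0.4003, 0.3063, 0.0051]
tool_rot: [0.656, 0.755, 0.0, 0.0]
ft_force: [-0.8, 0.4, 5.2]
grip_width: 0.0393
grip_force: 15.0
```

```bash
python3 go.py 398.5 307 150 8 608 28 150 8
```

```text
t 7.8 at [400.3 306.3   5.1] ang 8.0 tilt -1.000 w 0.0393 q6 0.29 F [-0.8  0.4  5.2]
roll 0.001  tx 1.0 ty -1.7 tz -144.9
roll -0.000  tx -305.4 ty 168.6 tz -0.0
```

Commanded x is about 1 mm off the measured value, which is small enough to leave.

arm_command(
  deltas=[-0.3,0,0,-0.045,0,-0.3,0,0,-0.05,0,-0.3,0,0,-0.05,0,-0.3,-0.044,0.024,0,0,-0.3,-0.044,0.024,0,0,-0.3,-0.044,0.024,0,0,-0.3,-0.043,0.024,0,0,-0.3,-0.043,0.024,0,0,-0.3,-0.043,0.024,0,0,-0.3,-0.043,0.024,0,0,-0.3,0,0,0,0,-0.3,0,0,0,0],
)

```text
time: 9.28
position: [0.6077, 0.0287, 0.1489]
tool_rot: [0.656, 0.755, -0.001, -0.001]
ft_force: [0.1, -0.7, -0.8]
grip_width: 0.0394
grip_force: 15.0
```

```bash
python3 go.py 608 28 11 8;  python3 -c "
from h import *
comps(*snap('wrist','w4.npz'),area=150)"
```

```text
t 9.3 at [607.7  28.7 148.9] ang 8.0 tilt -1.000 w 0.0394 q6 -0.28 F [ 0.1 -0.7 -0.8]
roll -0.000  tx -0.8 ty 0.2 tz 137.9
px [87 11] ztop 25 centre 439 144 size 97 18 ang 8 [235 183  95] mean [451. 149.] tab 3038
px [238  46] ztop 51 centre 561 138 size 36 36 ang -36 [105 235 137] mean [561. 138.] tab 3130
px [311 198] ztop 20 centre 627 17 size 151 118 ang 8 [245 229 175] mean [658.  39.] tab 17130
px [529 189] ztop 12 centre 807 67 size 65 10 ang 57 [220 220 219] mean [806.  67.] tab 1039
px [550 224] ztop 12 centre 835 41 size 37 10 ang 83 [201 199 195] mean [834.  39.] tab 511
px [ 76 228] ztop 12 centre 438 -19 size 71 12 ang 27 [230 232 235] mean [435. -20.] tab 1117
px [283 324] ztop 18 centre 622 -82 size 91 7 ang 8 [238 220 165] mean [623. -82.] tab 832
```

View pics/w4.png

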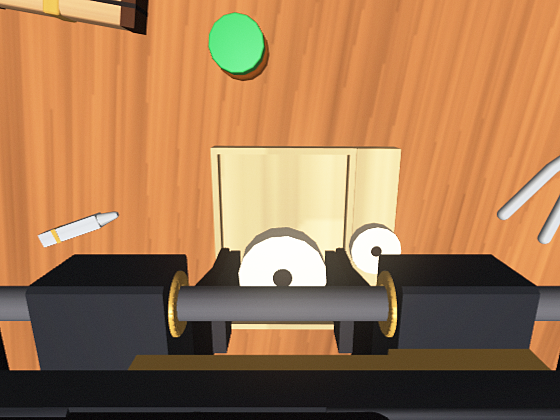

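arm_command(
  deltas=[-0.3,-0.0008,0,0.045,0,-0.3,0,0,0.045,0,-0.3,0,0,0.033,0,-0.3,0,0,0.01,0,-0.3,0,0,0.004,0,-0.3,0,0,0,0,0.2,0,0,0,0,0.2,0,0,0,0,0.2,0,0,0,0,0.2,0,0,-0.04,0,0.2,0,0,-0.055,0,0.2,0,0,-0.055,0],
)

```text
time: 10.82
position: [0.6086, 0.0276, 0.1639]
tool_rot: [0.656, 0.755, -0.0, -0.0]
ft_force: [0.9, -1.0, -0.2]
grip_width: 0.052
grip_force: 0.0
```

```bash
python3 go.py 432 -21.5 150 8 432 -21.5 150 117 432 -21.5 150 8 432 -21.5 150 -63
```

```text
t 10.8 at [608.6  27.6 163.9] ang 8.0 tilt -1.000 w 0.0520 q6 -0.28 F [ 0.9 -1.  -0.2]
roll 0.000  tx -24.1 ty -181.7 tz 13.9
roll 1.239  tx 0.0 ty 0.0 tz -0.0
roll -1.239  tx 0.0 ty 0.0 tz -0.0
roll 1.239  tx 0.0 ty 0.0 tz -0.0
```

arm_command(
  deltas=[-0.3,-0.006,-0.045,0.003,0,-0.3,-0.006,-0.045,0.003,0,-0.3,-0.006,-0.046,0.003,0,-0.3,-0.006,-0.046,0.004,0,-0.3,0,0,0,0.155,-0.3,0,0,0,0.155,-0.3,0,0,0,0.155,-0.3,0,0,0,0.155,-0.3,0,0,0,0.155,-0.3,0,0,0,0.155,-0.3,0,0,0,0.155,-0.3,0,0,0,0.154],
)

```text
time: 12.32
position: [0.4321, -0.0216, 0.1498]
tool_rot: [0.973, 0.231, 0.0, 0.0]
ft_force: [0.1, 0.5, -0.2]
grip_width: 0.0303
grip_force: 0.0
```

```bash
python3 go.py 432 -21.5 4 -63;  python3 -c "
from h import *
comps(*snap('wrist','w5.npz'),area=100)"
```

```text
t 12.3 at [432.1 -21.6 149.8] ang -63.3 tilt -1.000 w 0.0303 q6 0.79 F [ 0.1  0.5 -0.2]
roll -0.005  tx -0.1 ty -0.1 tz 145.8
px [ 7 23] ztop 14 centre 459 219 size 31 9 ang 12 [246 147 187] mean [460. 219.] tab 732
px [383  31] ztop 18 centre 586 -10 size 160 63 ang -82 [251 239 191] mean [575. -34.] tab 11377
px [ 73 100] ztop 25 centre 427 157 size 117 30 ang -2 [247 212 120] mean [430. 156.] tab 7681
px [477 156] ztop 70 centre 531 -134 size 17 17 ang 89 [228 212 199] mean [ 531. -133.] tab 2890
px [546 184] ztop 18 centre 537 -207 size 46 24 ang 37 [235 209 154] mean [ 538. -207.] tab 1257
px [283 192] ztop 12 centre 438 -19 size 70 11 ang 27 [242 243 245] mean [435. -20.] tab 1102
```

View pics/w5.png

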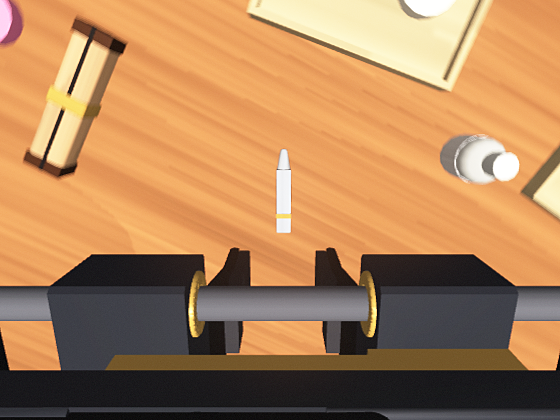

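The punch (283,192) is upright in the view, aligned with the fingers and midway between them.

arm_command(
  deltas=[-0.3,0,0,0.045,0,-0.3,0,0,0.045,0,-0.3,0,0,0.033,0,-0.3,0,0,0.015,0,-0.3,0,0,0.008,0,-0.3,0,0,0,0,-1,0,0,0,0,-1,0,0,0,0,-1,0,0,0,0,-1,0,0,0,0],
  newtons=25,
)

```text
time: 13.62
position: [0.4325, -0.0216, 0.0041]
tool_rot: [0.972, 0.234, 0.001, 0.0]
ft_force: [0.7, 0.8, 6.0]
grip_width: 0.0117
grip_force: 25.0
```

```bash
python3 go.py 432 -21.5 150 -63 432 -21.5 150 -6 557 -313 150 -6 557 -313 10 -6
```

```text
t 13.6 at [432.5 -21.6   4.1] ang -63.0 tilt -1.000 w 0.0117 q6 0.79 F [0.7 0.8 6. ]
roll 0.001  tx -0.4 ty -0.4 tz -145.9
roll -0.995  tx 0.0 ty 0.0 tz -0.0
roll -0.000  tx -276.8 ty 154.8 tz -0.0
roll -0.000  tx 0.0 ty 0.0 tz 140.0
```

arm_command(
  deltas=[-1,0,0,-0.045,0,-1,0,0,-0.05,0,-1,0,0,-0.05,-0.165,-1,0,0,0,-0.166,-1,0,0,0,-0.166,-1,0,0,0,-0.166,-1,0,0,0,-0.166,-1,0,0,0,-0.166],
)

```text
time: 14.62
position: [0.4315, -0.0213, 0.1484]
tool_rot: [0.741, 0.671, -0.0, -0.0]
ft_force: [-0.3, -0.4, -1.7]
grip_width: 0.0121
grip_force: 25.0
```

arm_command(
  deltas=[-1,-0.046,0.026,0,0,-1,-0.046,0.026,0,0,-1,-0.046,0.026,0,0,-1,-0.046,0.026,0,0,-1,-0.046,0.026,0,0,-1,-0.046,0.025,0,0,-1,0,0,0,0,-1,0,0,0,0],
)

```text
time: 15.62
position: [0.5564, -0.3111, 0.1476]
tool_rot: [0.743, 0.669, -0.0, -0.002]
ft_force: [-0.4, 1.2, -0.7]
grip_width: 0.0117
grip_force: 25.0
```

```bash
python3 go.py 557 -313 9.5 -6;  python3 -c "
from h import *
comps(*snap('wrist','w6.npz'),area=100)"
```

```text
t 15.6 at [ 556.4 -311.1  147.6] ang -6.0 tilt -1.000 w 0.0117 q6 -0.58 F [-0.4  1.2 -0.7]
roll 0.000  tx -1.8 ty 0.8 tz 138.1
px [334 150] ztop 18 centre 594 -286 size 160 149 ang 84 [245 230 177] mean [ 629. -275.] tab 32053
px [ 52 214] ztop 12 centre 360 -301 size 69 14 ang -51 [228 230 234] mean [ 363. -304.] tab 1417
px [545 273] ztop 37 centre 763 -390 size 17 3 ang 46 [38 36 39] mean [ 763. -390.] tab 762
px [530 344] ztop 52 centre 750 -439 size 46 27 ang 88 [254 251 236] mean [ 750. -440.] tab 2783
```

View pics/w6.png

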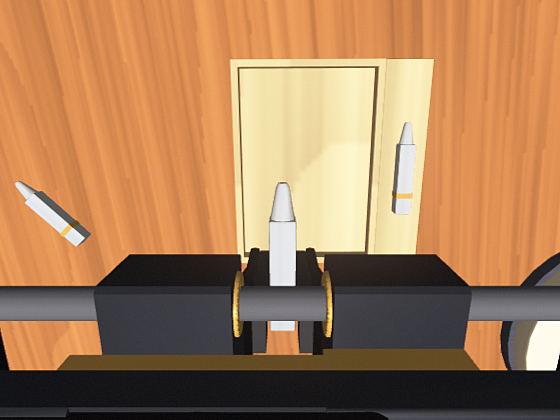

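arm_command(
  deltas=[-1,-0.0018,0.0008,0.045,0,-1,0,0,0.045,0,-1,0,0,0.033,0,-1,0,0,0.01,0,-1,0,0,0.005,0,-1,0,0,0,0,-0.5,0,0,0,0,-0.5,0,0,0,0,-0.5,0,0,-0.03,0,-0.5,0,0,-0.055,0,-0.5,0,0,-0.055,0,-0.3,0,0,0,0],
)

```text
time: 17.18
position: [0.5614, -0.3165, 0.1568]
tool_rot: [0.743, 0.669, 0.001, 0.006]
ft_force: [0.1, -0.6, -0.0]
grip_width: 0.0259
grip_force: 0.0
```

```bash
python3 go.py 363 -304.5 150 -6 363 -304.5 150 38; python3 -c "
from h import *
im,d,K,T=snap('wrist','w7.npz');comps(im,d,K,T,area=100,lo=.0085)"
```

```text
t 17.2 at [ 561.4 -316.5  156.8] ang -6.0 tilt -1.000 w 0.0259 q6 -0.58 F [ 0.1 -0.6 -0. ]
roll 0.001  tx -8.8 ty -198.5 tz 6.8
roll -0.768  tx 0.0 ty 0.0 tz -0.0
px [556  11] ztop 14 centre 782 -198 size 21 3 ang -74 [87 85 84] mean [ 781. -195.] tab 142
px [354 147] ztop 23 centre 594 -285 size 159 147 ang 84 [243 228 174] mean [ 646. -290.] tab 13933
px [277 189] ztop 17 centre 559 -307 size 69 12 ang 84 [230 231 234] mean [ 558. -310.] tab 1083
px [ 47 207] ztop 12 centre 360 -301 size 69 14 ang -53 [229 232 235] mean [ 363. -304.] tab 1080
px [536 265] ztop 51 centre 764 -391 size 21 20 ang 88 [111 100  86] mean [ 765. -393.] tab 2097
px [530 343] ztop 52 centre 759 -455 size 48 45 ang 84 [254 251 237] mean [ 758. -454.] tab 2706
```

arm_command(
  deltas=[-0.3,-0.002,-0.049,0.002,-0.154,-0.3,0,0,0,-0.154,-0.3,0,0,0,-0.154,-0.3,0,0,0,-0.154,-0.3,0,0,0,-0.152],
)

```text
time: 17.85
position: [0.5081, -0.31, 0.1469]
tool_rot: [0.436, 0.9, 0.001, -0.002]
ft_force: [-0.3, 0.3, 0.4]
grip_width: 0.0304
grip_force: 0.0
```

```bash
python3 go.py 363 -304.5 150 38
```

```text
t 17.9 at [ 508.1 -310.   146.9] ang 38.3 tilt -1.000 w 0.0304 q6 -1.40 F [-0.3  0.3  0.4]
roll 0.006  tx 93.7 ty -111.0 tz -3.1
```

arm_command(
  deltas=[-0.3,0.031,-0.037,0,0,-0.3,0.031,-0.037,0,0,-0.3,0.031,-0.036,0,0,-0.3,0,0,0,0,-0.3,0,0,0,0],
)

```text
time: 18.48
position: [0.3656, -0.3057, 0.1481]
tool_rot: [0.438, 0.899, 0.0, 0.0]
ft_force: [1.0, 0.2, -0.4]
grip_width: 0.0301
grip_force: 0.0
```

```bash
python3 go.py 363 -304.5 4 38;python3 -c "
from h import *
im,d,K,T=snap('wrist','w8.npz');comps(im,d,K,T,area=100)"
```

```text
t 18.5 at [ 365.6 -305.7  148.1] ang 38.0 tilt -1.000 w 0.0301 q6 -1.60 F [ 1.   0.2 -0.4]
roll 0.000  tx 2.6 ty -1.3 tz 144.1
px [555 163] ztop 14 centre 520 -146 size 20 4 ang -42 [127 123 118] mean [ 519. -146.] tab 213
px [280 193] ztop 13 centre 360 -301 size 69 12 ang -52 [242 242 244] mean [ 361. -303.] tab 1149
px [518 256] ztop 18 centre 557 -223 size 66 42 ang -6 [250 239 190] mean [ 543. -212.] tab 3279
px [536 343] ztop 19 centre 641 -268 size 43 26 ang 81 [249 235 184] mean [ 639. -270.] tab 2130
```

View pics/w8.png

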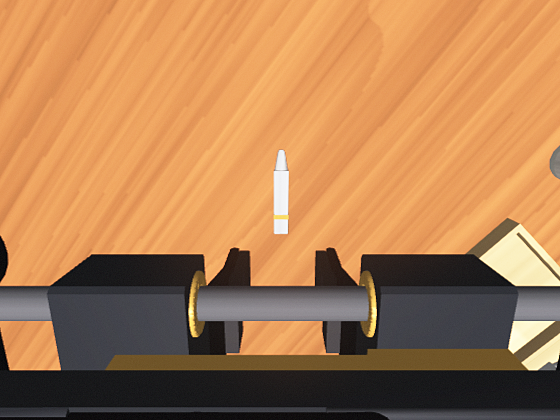

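The punch (281,193) is aligned and centred between the fingers.

arm_command(
  deltas=[-0.3,0.002,-0.0015,0.045,0,-0.3,0,0,0.045,0,-0.3,0,0,0.033,0,-0.3,0,0,0.014,0,-0.3,0,0,0.007,0,-0.3,0,0,0,0,-1,0,0,0,0,-1,0,0,0,0,-1,0,0,0,0,-1,0,0,0,0],
)

```text
time: 19.77
position: [0.3632, -0.3051, 0.0052]
tool_rot: [0.438, 0.899, -0.0, 0.001]
ft_force: [-0.0, 0.9, 6.3]
grip_width: 0.0116
grip_force: 25.0
```

arm_command(
  deltas=[-1,0,0,-0.045,0,-1,0,0,-0.05,0,-1,0,0,-0.05,0.154,-1,0,0,0,0.154,-1,0,0,0,0.154,-1,0,0,0,0.154,-1,0,0,0,0.152,-1,0,0,0,0],
)

```text
time: 20.78
position: [0.3626, -0.3045, 0.1494]
tool_rot: [0.742, 0.67, -0.0, -0.0]
ft_force: [-1.1, 0.7, -1.2]
grip_width: 0.0114
grip_force: 25.0
```

```bash
python3 go.py 598 -262 150 -6
```

```text
t 20.8 at [ 362.6 -304.5  149.4] ang -5.9 tilt -1.000 w 0.0114 q6 -0.83 F [-1.1  0.7 -1.2]
roll 0.003  tx 66.8 ty 229.7 tz -0.6
```

arm_command(
  deltas=[-1,0.013,0.046,0,0,-1,0.013,0.046,0,0,-1,0.013,0.046,0,0,-1,0.014,0.046,0,0,-1,0.014,0.046,0,0,-1,0,0,0,0,-1,0,0,0,0],
)

```text
time: 21.65
position: [0.5975, -0.2614, 0.1487]
tool_rot: [0.742, 0.67, -0.001, -0.001]
ft_force: [-0.8, -0.2, -0.8]
grip_width: 0.0113
grip_force: 25.0
```

```bash
python3 go.py 598 -262 11 -6;python3 -c "
from h import *
im,d,K,T=snap('wrist','w9.npz');comps(im,d,K,T,area=100,lo=.0085)"
```

```text
t 21.6 at [ 597.5 -261.4  148.7] ang -5.8 tilt -1.000 w 0.0113 q6 -0.48 F [-0.8 -0.2 -0.8]
roll 0.003  tx -0.5 ty 0.5 tz 137.7
px [169  38] ztop 70 centre 531 -134 size 17 17 ang -31 [238 236 230] mean [ 531. -135.] tab 2849
px [537 101] ztop 30 centre 791 -206 size 73 27 ang -85 [232 235 238] mean [ 792. -202.] tab 4273
px [319 185] ztop 26 centre 652 -282 size 51 12 ang 84 [248 236 186] mean [ 651. -283.] tab 8177
px [244 242] ztop 17 centre 560 -295 size 45 12 ang 82 [235 237 239] mean [ 560. -294.] tab 524
px [515 345] ztop 52 centre 778 -390 size 58 44 ang -4 [254 253 242] mean [ 782. -394.] tab 4195
```

View pics/w9.png

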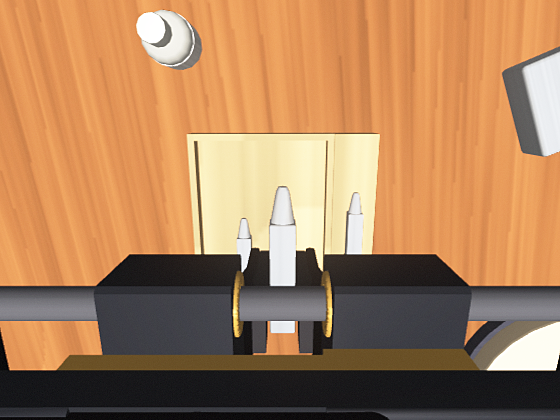

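arm_command(
  deltas=[-1,-0.0005,0.0005,0.045,0,-1,0,0,0.045,0,-1,0,0,0.033,0,-1,0,0,0.01,0,-1,0,0,0.004,0,-1,0,0,0,0,-0.5,0,0,0,0,-0.5,0,0,0,0,-0.5,0,0,-0.03,0,-0.5,0,0,-0.055,0,-0.5,0,0,-0.055,0,0.1,0,0,0,0],
)

```text
time: 23.2
position: [0.6026, -0.2646, 0.159]
tool_rot: [0.743, 0.67, 0.002, 0.006]
ft_force: [-0.2, -0.8, -0.6]
grip_width: 0.0261
grip_force: 0.0
```

```bash
python3 go.py 428 157.5 155 -6 428 157.5 150 50 428 157.5 150 88.5; python3 -c "
from h import *
im,d,K,T=snap('wrist','w10.npz');comps(im,d,K,T,area=100,lo=.0085)"
```

```text
t 23.2 at [ 602.6 -264.6  159. ] ang -5.9 tilt -1.000 w 0.0261 q6 -0.48 F [-0.2 -0.8 -0.6]
roll 0.001  tx 401.5 ty -217.7 tz 4.0
roll -0.977  tx 0.0 ty 0.0 tz 5.0
roll -0.672  tx 0.0 ty 0.0 tz -0.0
px [162  35] ztop 70 centre 531 -134 size 17 17 ang -64 [233 231 224] mean [ 531. -135.] tab 2717
px [529  94] ztop 31 centre 804 -204 size 70 43 ang -73 [231 233 236] mean [ 800. -201.] tab 5918
px [311 185] ztop 29 centre 651 -291 size 70 12 ang 84 [245 233 181] mean [ 651. -293.] tab 8374
px [277 191] ztop 18 centre 599 -258 size 69 12 ang 84 [235 235 236] mean [ 599. -261.] tab 1083
px [236 233] ztop 17 centre 560 -293 size 42 12 ang 84 [233 234 236] mean [ 560. -293.] tab 486
px [531 343] ztop 53 centre 797 -404 size 54 49 ang -6 [254 252 240] mean [ 798. -403.] tab 2693
```

arm_command(
  deltas=[0.1,0.044,-0.024,0,0,0.1,0.044,-0.024,0,0,0.1,0.044,-0.024,0,0,0.1,0.044,-0.024,0,0,0.1,0.044,-0.024,0,0,0.1,0.044,-0.024,0,0,0.1,0.044,-0.024,0,0,0.1,0.044,-0.024,0,0,0.1,0.044,-0.024,0,0,0.1,0,0,0,-0.16,0.1,0,0,0,-0.16],
)

```text
time: 24.62
position: [0.4236, 0.1545, 0.1515]
tool_rot: [0.624, 0.782, -0.001, -0.001]
ft_force: [-0.9, 0.8, -0.5]
grip_width: 0.0479
grip_force: 0.0
```

arm_command(
  deltas=[0.1,0,0,0,-0.166,0.1,0,0,0,-0.166,0.1,0,0,0,-0.166,0.1,0,0,0,-0.166,0.1,0,0,0,-0.166,0.1,0,0,0,-0.166,0.1,0,0,0,-0.166,0.1,0,0,0,-0.166,0.1,0,0,0,0],
)

```text
time: 25.75
position: [0.4243, 0.1536, 0.1516]
tool_rot: [0.014, 1.0, -0.0, -0.001]
ft_force: [-0.0, 0.1, -0.4]
grip_width: 0.0481
grip_force: 0.0
```

```bash
python3 go.py 428 157.5 9 88.5; python3 -c "
from h import *
im,d,K,T=snap('wrist','w11.npz');comps(im,d,K,T,area=100)"
```

```text
t 25.8 at [424.3 153.6 151.6] ang 88.4 tilt -1.000 w 0.0481 q6 -1.44 F [-0.   0.1 -0.4]
roll -0.003  tx -3.6 ty 4.0 tz 142.6
px [498  47] ztop 15 centre 310 320 size 40 21 ang 90 [ 66 132 250] mean [309. 320.] tab 1485
px [397  72] ztop 15 centre 325 245 size 39 39 ang -10 [ 92 155 253] mean [325. 245.] tab 2379
px [553 132] ztop 14 centre 374 372 size 31 8 ang 10 [148  73  94] mean [374. 371.] tab 490
px [286 203] ztop 25 centre 427 158 size 116 29 ang -1 [246 211 148] mean [424. 158.] tab 4879
px [378 234] ztop 15 centre 455 235 size 39 39 ang -87 [255 212 242] mean [455. 235.] tab 1750
px [332 338] ztop 18 centre 550 186 size 35 5 ang 6 [249 235 182] mean [550. 186.] tab 910
px [269 339] ztop 43 centre 545 138 size 29 8 ang 90 [103  72  30] mean [543. 139.] tab 1206
```

View pics/w11.png

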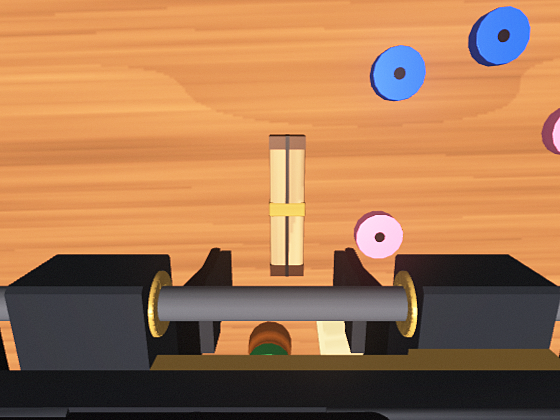

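The clamp is at (286,203), square to the fingers. The nearest pink wheel (379,236) stays clear of the right finger, so I'm moving 4 mm across and gripping on the band.

arm_command(
  deltas=[0.1,-0.0036,0.004,0.045,0,0.1,0,0,0.045,0,0.1,0,0,0.033,0,0.1,0,0,0.015,0,0.1,0,0,0.008,0,0.1,0,0,0,0,-0.6,0,0,0,0,-0.6,0,0,0,0,-0.6,0,0,0,0,-0.6,0,0,0,0],
)

```text
time: 27.05
position: [0.4294, 0.1577, 0.0071]
tool_rot: [0.013, 1.0, 0.0, 0.001]
ft_force: [0.2, -1.6, 5.9]
grip_width: 0.028
grip_force: 25.0
```

arm_command(
  deltas=[-0.6,0,0,-0.045,0,-0.6,0,0,-0.05,0,-0.6,0,0,-0.05,0.161,-0.6,0,0,0,0.161,-0.6,0,0,0,0.161,-0.6,0,0,0,0.161,-0.6,0,0,0,0.161,-0.6,0,0,0,0.161,-0.6,0,0,0,0.161,-0.6,0,0,0,0.161,-0.6,0,0,0,0.161,-0.6,0,0,0,0],
)

```text
time: 28.55
position: [0.4286, 0.1576, 0.1514]
tool_rot: [0.672, 0.741, -0.0, -0.0]
ft_force: [1.0, -0.1, -1.3]
grip_width: 0.0279
grip_force: 25.0
```

```bash
python3 go.py 571 267 150 5.5; python3 -c "
from h import *
im,d,K,T=snap('scene','c2.npz');comps(im,d,K,T,area=100);
im,d,K,T=snap('side','s2.npz');comps(im,d,K,T,area=100)"
```

```text
t 28.6 at [428.6 157.6 151.4] ang 5.6 tilt -1.000 w 0.0279 q6 0.01 F [ 1.  -0.1 -1.3]
roll 0.001  tx 95.3 ty 152.2 tz 1.4
px [416 113] ztop 7 centre 474 582 size 95 34 ang 8 [147 155 156] mean [471. 583.] tab 113
px [502 143] ztop 47 centre 704 595 size 80 19 ang 8 [73 58 39] mean [697. 593.] tab 580
px [389 201] ztop 44 centre 623 219 size 232 82 ang 66 [167 147 108] mean [622. 229.] tab 4104
px [338 178] ztop 18 centre 458 236 size 40 36 ang -52 [220 122 150] mean [459. 236.] tab 208
px [540 192] ztop 78 centre 842 441 size 56 54 ang -47 [57 65 66] mean [840. 437.] tab 236
px [529 209] ztop 75 centre 841 408 size 77 39 ang 0 [40 60 78] mean [842. 401.] tab 968
px [337 287] ztop 21 centre 632 -3 size 162 152 ang -82 [178 160 118] mean [653.  -3.] tab 5558
px [255 295] ztop 70 centre 533 -133 size 15 15 ang -47 [129 126 116] mean [ 533. -133.] tab 413
px [452 316] ztop 16 centre 828 93 size 133 50 ang 78 [137 141 138] mean [837.  90.] tab 677
px [223 378] ztop 20 centre 596 -284 size 161 150 ang 84 [166 151 112] mean [ 617. -275.] tab 7113
px [ 88 407] ztop 28 centre 468 -462 size 52
[... 575 characters left out ...]
ng 78 [ 82 108 132] mean [814. 440.] tab 756
px [237 217] ztop 50 centre 560 139 size 35 32 ang -44 [117 119  76] mean [560. 139.] tab 304
px [186 242] ztop 40 centre 646 273 size 120 33 ang -85 [226 207 172] mean [644. 274.] tab 2532
px [239 267] ztop 15 centre 456 236 size 40 39 ang -88 [255 197 219] mean [455. 237.] tab 215
px [ 45 301] ztop 46 centre 704 597 size 89 17 ang 10 [209 182 145] mean [690. 593.] tab 273
px [277 301] ztop 15 centre 325 246 size 39 37 ang 78 [ 92 146 234] mean [325. 246.] tab 244
px [215 331] ztop 15 centre 372 388 size 39 39 ang 35 [255 201 223] mean [372. 389.] tab 276
px [259 327] ztop 15 centre 311 321 size 41 21 ang 89 [ 95 149 235] mean [309. 321.] tab 143
```

View pics/s2.png

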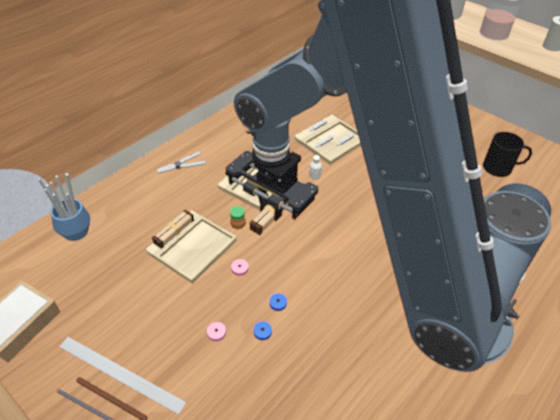

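The clamp is held, and both punches lie in their tray at (333,137). Next I'm fixing the clamp tray's rim from the side and scene clouds.

```bash
python3 -c "
from h import *
for f in ('s2','c2'):
    im,d,K,T=load(f+'.npz');X=cloud(d,K,T);k=(d>0)&(X[...,2]>.014)&(X[...,2]<.023)&(X[...,0]>.48)&(X[...,0]<.7)&(X[...,1]>.165)&(X[...,1]<.38)
    print(f,k.sum(),cv2.minAreaRect((X[k][:,:2]*1000).astype(np.float32)),X[k].min(0),X[k].max(0))
"
```

```text
s2 696 ((588.3580932617188, 266.9538879394531), (152.12542724609375, 162.28564453125), 6.09412956237793) [0.50697958 0.18142489 0.01400281] [0.67227198 0.35407997 0.02293625]
c2 823 ((590.7493896484375, 267.9437561035156), (150.66346740722656, 164.50730895996094), 5.665462017059326) [0.5090322  0.17974821 0.01407538] [0.67316581 0.35460967 0.02299382]
```

arm_command(
  deltas=[-0.6,0.023,0.038,0,0,-0.6,0.023,0.038,0,0,-0.6,0.023,0.038,0,0,-0.6,0.024,0.039,0,0,-0.6,0,0,0,0,-0.6,0,0,0,0],
)

```text
time: 29.4
position: [0.5712, 0.2644, 0.1508]
tool_rot: [0.672, 0.74, -0.001, -0.001]
ft_force: [0.4, 0.9, -0.9]
grip_width: 0.0278
grip_force: 25.0
```

```bash
python3 go.py 571.5 265.5 13 5.8; python3 -c "
from h import *
im,d,K,T=snap('wrist','w12.npz')"
```

```text
t 29.4 at [571.2 264.4 150.8] ang 5.5 tilt -1.000 w 0.0278 q6 0.16 F [ 0.4  0.9 -0.9]
roll -0.005  tx 1.1 ty 0.4 tz 137.8
```

View pics/w12.png

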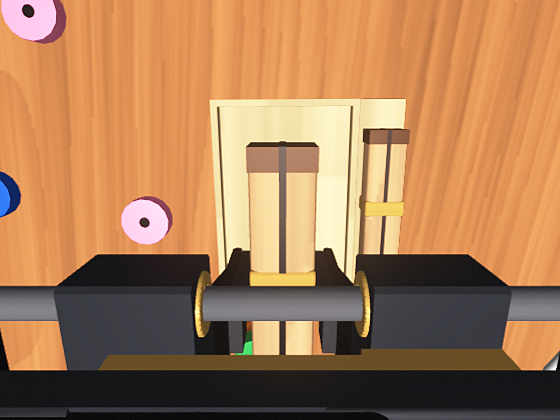

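The clamp is centred across the tray. Its band at (283,280) sits slightly ahead of the pads, so I'm shifting 3 mm back before lowering.

arm_command(
  deltas=[-0.6,-0.003,0,0.045,0,-0.6,0,0,0.045,0,-0.6,0,0,0.033,0,-0.6,0,0,0.01,0,-0.6,0,0,0.004,0,-0.6,0,0,0,0,-0.1,0,0,0,0,-0.1,0,0,0,0,-0.1,0,0,-0.03,0,-0.1,0,0,-0.055,0,-0.1,0,0,-0.055,0,-0.1,0,0,0,0],
)

```text
time: 30.95
position: [0.5766, 0.2629, 0.1606]
tool_rot: [0.673, 0.74, 0.005, 0.003]
ft_force: [-0.8, -0.5, 0.2]
grip_width: 0.0391
grip_force: 0.0
```

arm_command(
  deltas=[-0.1,0,-0.04,-0.05,0,-0.1,0,-0.04,-0.05,0,-0.1,0,-0.04,-0.05,0,-0.1,0,-0.03,0,0,-0.1,0,0,0,0,-0.1,0,0,0,0],
)

```text
time: 31.7
position: [0.4269, 0.2478, 0.3005]
tool_rot: [0.673, 0.74, -0.0, 0.0]
ft_force: [0.4, -0.4, 0.4]
grip_width: 0.0391
grip_force: 0.0
```

Run:
```python
from h import *
O=dict(buffs=(612.7,-6,8),punches=(577.6,-283,-6),clamp=(571.6,265.5,5.8))
V={n:snap(n,n+'9.npz') for n in('scene','side','wrist')}
for n,(im,d,K,T) in V.items():
    X=cloud(d,K,T)*1000
    for t,(ox,oy,a) in O.items():
        r=np.radians(a);c,s=np.cos(r),np.sin(r);dx,dy=X[...,0]-ox,X[...,1]-oy
        u,v=c*dx+s*dy,-s*dx+c*dy
        m=((d>0)&(abs(u)<49)&(abs(v)<72)&(X[...,2]>11)&(X[...,2]<60)).astype(np.uint8)
        N,L,S,_=cv2.connectedComponentsWithStats(m)
        for i in range(1,N):
            if S[i,4]<50: continue
            k=L==i;rr=cv2.minAreaRect(np.c_[u[k],v[k]].astype(np.float32));print(n,t,"c",np.round(rr[0]),"size",np.round(rr[1]),"ztop %.0f"%np.percentile(X[...,2][k],90))
    if n!='side': comps(im,d,K,T,lo=.045,area=100)
cv2.imwrite("pics/fin.png",np.vstack([cv2.resize(V[n][0],(400,300)) for n in('scene','side')])[:,:,::-1])
```

```text
scene buffs c [ 3. 35.] size [39. 40.] ztop 22
scene buffs c [  3. -35.] size [37. 40.] ztop 21
scene punches c [20. 29.] size [14. 70.] ztop 19
scene punches c [-15. -24.] size [69. 13.] ztop 19
scene clamp c [ 3. -2.] size [120.  30.] ztop 32
px [501 135] ztop 50 centre 699 590 size 68 19 ang -0 [128 108  76] mean [693. 593.] tab 105
px [531 206] ztop 76 centre 841 409 size 77 38 ang 1 [39 58 77] mean [841. 403.] tab 665
px [545 195] ztop 78 centre 849 436 size 52 37 ang 58 [57 62 62] mean [851. 439.] tab 145
px [352 214] ztop 53 centre 563 139 size 36 35 ang 88 [ 44 132  65] mean [563. 139.] tab 202
px [255 290] ztop 71 centre 533 -133 size 16 15 ang -46 [159 162 150] mean [ 533. -133.] tab 208
side buffs c [-6. 32.] size [22. 42.] ztop 20
side punches c [17. 27.] size [17. 75.] ztop 18
side punches c [-17. -25.] size [15. 71.] ztop 18
side clamp c [-0. -3.] size [120.  34.] ztop 30
wrist clamp c [ 0. -2.] size [116.  30.] ztop 30
px [373 275] ztop 51 centre 547 139 size 25 8 ang -86 [ 89 233 123] mean [547. 139.] tab 121
```

View pics/fin.png

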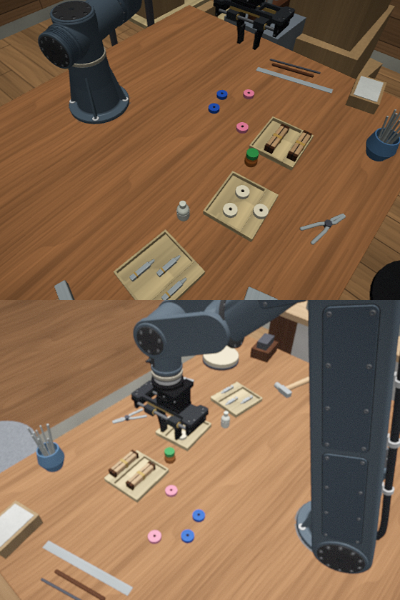

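The final views show all five pieces lying flat and well inside their trays: wheels (230,209) and (243,190), punches (142,270) and (167,266), clamp (277,140). The jar (252,157) and bottle (183,210) haven't moved.

```bash
python3 -c "
from rig import order
print(order.hand_in())"
```

```text
the job is handed in; nothing more can be done
None
```

I handed the job in at about 32 s: both wheels, both punches and the clamp lie flat in their own trays, and the jar and bottle stand where they were.

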